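Close the articulator and latch it

ROBOT

A 7-joint arm with a two-finger parallel gripper is mounted at the origin on a cart in front of the work surface, level with it; the furniture and walls round the work are solid. World frame = base frame: x ahead of the robot, y to its left, z up, the work surface at z = 0. Lengths are in m, angles in rad, forces in N, time in s.
With the tool pointing down it reaches from about 0.425 to 0.875 m from the base axis. Payload 8.4 kg.
Tool frame: the origin (TCP) lies at the very end of the fingers, on their centre line; the grasp point (between the pads) lies 19 mm behind it; z points along the fingers, y is the line along which they close (so a half turn about z gives the same grasp; the last joint's range is limited). The gripper opens to 87 mm and grips with 3 to 60 N. Pads are 19 mm wide; open, the fingers measure 117 mm over their backs; the gripper's body (75 mm by 190 mm) begins 51 mm behind the grasp point.
Start: joints at [1.133, 0.333, 0.04, 1.465, -0.013, 1.343, -0.059], TCP at [0.216, -0.613, 0.196] pointing down, gripper open.
Joint ranges: [-2.58, 2.58], [-0.38, 2.09], [-1.3, 1.39], [0.25, 2.4], [-1.5, 4.64], [0.08, 2.09], [-2.65, 2.65]. Speed limits (rad/s): [2.22, 2.22, 2.79, 2.79, 3.14, 3.14, 3.14].

INTERFACE

Orientations are given as a 3x3 rotation matrix whose columns are the frame's x, y, z axes.
In Python, from cell import ctrl, vision, order, spot_in, place_of gives the robot as it stands.
- The arm moves only by the tool servo_tool, never from a script. Its argument "series" is a list of rows, each a list of 5 numbers: the shift along the tool's x, y, z in m, then the turn about the tool's z in rad, then the finger opening in m, from 0 to 0.087. In form: [[x, y, z, roll, jaw], ...]. A call has 1 to 20 rows; each row is the pose to reach, as a shift and turn from the pose commanded when the call began, along the tool's axes at that moment; what a row does not reach only later rows make up. A row lasts 1/8 s, in which the tool goes at most 62.5 mm and 10.7 degrees, less where a joint would pass 70% of its speed; a pose out of reach is approached as far as the arm can. A call with a gripper value outside its range is refused whole. The fingers move at their own pace and stop on an object; the grip force is fixed at half the most. Time passes only in rows, so rows that repeat a pose let the fingers close. It gives the time, the measured TCP pose, the force, the opening and the grip force at its end, in the units of the state.
- ctrl.sense(): the state, without advancing time (a new reading comes with each control period).
- vision.grab_frame(name): name is "scene" or "side" or "wrist"; returns a dict with "pixels" (384x512x3 uint8, blue, green, red), "mtx" (3x3 intrinsics, pixels), "k1" (the pictures are not rectified: a ray, as slopes to the right and down, at radius r is drawn at 1 + k1 r^2 times it, then the intrinsics apply), "R" (3x3) and "t" (3): a world point X has camera coordinates R X + t; the wrist camera has in their place "mount" (4x4, takes a point from camera to tool coordinates, whose origin is the TCP and whose axes are the flange's). Camera axes: x right, y down, z forward; pixel columns grow to the right and rows downward; lengths in m; the calibration is good to about 2 mm. A picture is of the moment at which its call begins: read the wrist's pose just before it. There is no depth.
- order.job_done(): hands the job in; it is judged then, once.
Trained networks look in a picture, given as the dict that the camera call returned (one of the last four; its "shot" number tells which), for a name from the list of things; names that differ only in an ending like _2 or _b are one class to them, and where a whole thing is asked for, a point or a joint stands for the part that bears it (a point fixed in the world has none). Each returns a list of dicts, best first, with "conf" (0 to 1); they miss things now and then, are a little off and sometimes report something else, mostly with a low value. They report only what shows in the picture. A call takes as long as a camera call.
- spot_in(picture, target): "bbox" ([left, top, width, height] in pixels, round what is visible of it).
- place_of(picture, target): "point" ([column, row] in pixels: a listed point, or the origin of a listed thing).
The state is a dict: "time": time; "qpos": joint angles; "joint_vel": joint speeds; "joint_torque": joint torques, N m; "eef_pos": TCP position; "tool_rot": TCP orientation; "wrist_force": force on the tool from outside, world axes, zero at the start; "torque": the same for the moment, N m; "grip_width": finger opening in m; "gripper_force": force on a finger pad.
Only numpy, scipy, OpenCV 4.12 (cv2) and the standard library are available. Lean on these libraries where they do the work, as an engineer would, in place of code of your own. Each camera call takes 0.05 s, during which the arm holds its last target. There are 200 camera calls.

TASK

The dental articulator on the bench stands open, its upper arm thrown back. Grip nothing: with the fingertips push the upper arm over and down, not slamming it, until its pin stands on the little table at the front; then push the latch knob round as far as it goes, so that the latch bar lies across the closed arm and locks it. Push only on the metal, never on the plaster casts, do not lift, tip or shove the articulator from its place, and leave the tools and other things on the bench undisturbed.

Things in the scene. Friction and masses are not known exactly. Their poses are not given: they have to be found in the camera images.
- articulator: Loose metal stand on rubber feet, 1.6 kg (+-25%), 155 long (x) x 135 wide (y) x 130 mm high closed, holding two plaster dental casts. Origin on the bench under the middle of its foot. Own -x = its front (incisal table), +x = its back (two columns with the arm's hinge), +y = the side of the latch. A sideways push over about 6 N may slide it.
- upper_arm (a joint): Opening angle of the upper arm. 0 = closed, arm level, pin on the incisal table (stop); starts at 1.5 to 1.95 (thrown back to upright or beyond), other stop 2.1. At angle a the arm points cos(a) to the front and sin(a) up from the hinge. Stiff hinge: 0.22 N m of friction holds the arm at any angle, 2 to 4 N on its back moves it, it does not fall.
- upper_hinge (a point): Centre of the arm's level hinge axis between the columns, 45 mm behind the articulator's origin and 110 mm above the bench; y axis = hinge axis.
- upper_back (a point): Place to push: middle line of the arm's back face, 85 mm from the hinge and 19 mm off its axis. Turns with the arm: own z = the face's outward normal (backward when the arm is upright, up when closed), own -x points to the pin end. Flat aluminium bar 34 wide, 10 mm thick; by the hinge a cross plate 84 mm wide, to 37 mm from the axis. A screw head stands 3 mm proud 65 mm from the hinge.
- pin_head (a point): Top of the steel incisal pin, 7 mm thick (head 10 mm), which passes through the end of the upper arm 117 mm from the hinge and stands 9 mm proud of its back face. The arm's end screw reaches 138 mm from the hinge. The pin's foot, 104 mm below this point when closed, then stands on the incisal table.
- incisal_table (a point): Middle of the top of the little table (30 x 34 mm) at the front of the articulator, 34 mm above the bench.
- latch (a joint): Angle of the latch bar about its upright pivot on the +y column. 0 = bar straight out along the articulator's +y, off the arm; starts at 0 to 0.35. Grows counter-clockwise from above, by way of the front, to the stop at 2.2, bar then 2 mm above the closed arm's cross plate. Friction 0.04 N m (1 N at the knob); stays where left. Swung in too early it fouls the closing arm and is knocked aside.
- latch_pivot (a point): Latch pivot axis at the underside of the latch bar, 131 mm above the bench; axes as the articulator's.
- latch_knob (a point): Middle of the upright steel finger knob at the end of the latch bar: 13 mm thick, 43 mm from the pivot. This point is 145 mm above the bench, the knob's top 155 mm; the 4 mm bar under it spans 131 to 135 mm. Own y axis points from pivot to knob. The closed arm's top face is 129 mm above the bench.
- upper_cast: White plaster dental arch, 54 x 68 x 35 mm, fixed under the upper arm (on its front side when open), centre 65 mm from the hinge. Fragile: not to be pushed on. Origin at the middle of its flat base.
- lower_cast: Plaster dental arch, 54 x 68 x 35 mm, fixed on the articulator's foot, teeth up. Fragile: not to be pushed on. Origin at the middle of its flat base.
- steel_bowl: Small steel bowl, 95 mm across, 47 mm high, near right corner of the bench; bystander.
- tweezers: Steel tweezers, 136 x 17 x 8 mm, lying to the right; bystander.
- wax_block: Pink wax block, 35 x 63 x 19 mm, near left; bystander.
- marker: Red marker pen, 121 x 12 x 12 mm, lying at the near edge; bystander.
- spatula: Mixing spatula with blue handle, 235 x 18 x 17 mm, lying at the left; bystander.

How it is judged:
On the way, in this order (a step that is already met when the one before it is completed fails the run):
1. the upper arm is closed, its pin on the incisal table, with the latch still off it (value of joint upper_arm below 0.04 rad and value of joint latch below 1.2 rad), for 0.2 s.
2. the latch bar is swung in over the closed arm to its stop (value of joint latch above 2 rad and value of joint upper_arm below 0.06 rad), for 0.2 s.
At the end, for the whole second after the job is handed in: upper arm closed (under 0.05 rad), latch bar over it at its stop (over 2.0 of 2.2 rad), articulator at rest upright on its feet within 30 mm of where it started (value of joint upper_arm below 0.05 rad and value of joint latch above 2 rad and angle between articulator's own z axis and vertical below 0.04 rad and height (world z) of articulator below 0.006 m and distance of articulator from where it was at the start of the episode below 0.03 m and linear speed of articulator below 0.02 m/s); the robot touches nothing.
It fails at once if the upper arm is slammed shut (faster than 3 rad/s in the last 0.35 rad) (value of joint upper_arm below 0.35 rad and velocity of joint upper_arm below -3 rad/s).
It fails at once if the articulator is lifted off the bench or tipped (height (world z) of articulator above 0.012 m or angle between articulator's own z axis and vertical above 0.12 rad).
It fails at once if the articulator is shoved more than 40 mm from its place (distance of articulator from where it was at the start of the episode above 0.04 m).
It fails at once if a plaster cast is pushed on (contact force between any of the arm, the fingers and upper_cast above 2 N or contact force between any of the arm, the fingers and lower_cast above 2 N).
It fails at once if a bystander is moved by more than 30 mm (distance of any of steel_bowl, tweezers, wax_block, marker, spatula from where it was at the start of the episode above 0.03 m).
It also fails if it takes over 53 s, if anything falls off the work surface, if the arm or the gripper's body presses on something with over 40 N, if the wrist force passes 120 N, or if a joint passes its speed limit or range.

## Working session

There is one attempt and no reset: what is moved stays moved. The work goes in short steps, Python scripts to look and compute and a tool call to move; the robot and the scene stay as the last step left them, time stands still between calls to the robot, and variables do not carry over. Pictures are saved under pics/ and viewed, at most 13 in all, crops included, and the job is handed in when it is done.

Besides the shell and the picture viewer there is one more tool, called after "Request:" as name(argument=value, ...) on one line, values as JSON. servo_tool: Moves the arm, as the interface text tells. Its arguments: {"type":"object","properties":{"series":{"type":"array"}},"required":["series"]}

```bash
mkdir -p pics; cat > h.py <<'E'
import numpy as np, cv2
from cell import ctrl, vision, order, spot_in, place_of
np.set_printoptions(precision=4,suppress=True)
def ray(f,p):
    K=np.array(f["mtx"]); u=np.array([(p[0]-K[0,2])/K[0,0],(p[1]-K[1,2])/K[1,1]])
    s=u.copy()
    for _ in range(20): s=u/(1+f["k1"]*(s@s))
    R=np.array(f["R"]);t=np.array(f["t"]).ravel()
    d=R.T@np.array([s[0],s[1],1]); return -R.T@t, d/np.linalg.norm(d)
def proj(f,X):
    c=np.array(f["R"])@X+np.array(f["t"]).ravel(); s=c[:2]/c[2]; s=s*(1+f["k1"]*(s@s)); K=np.array(f["mtx"])
    return np.array([K[0,0]*s[0]+K[0,2],K[1,1]*s[1]+K[1,2]])
def tri(rs):
    A=0;b=0
    for o,d in rs:
        P=np.eye(3)-np.outer(d,d);A=A+P;b=b+P@o
    X=np.linalg.solve(A,b); return X,[np.linalg.norm((np.eye(3)-np.outer(d,d))@(X-o)) for o,d in rs]
E
cat > a.py <<'E'
from h import *
s=ctrl.sense();print(s["time"],s["eef_pos"],s["tool_rot"],s["wrist_force"])
F={n:vision.grab_frame(n) for n in("scene","side")}
for n,f in F.items(): cv2.imwrite(f"pics/{n}0.png",f["pixels"]); print(n,-np.array(f["R"]).T@np.array(f["t"]).ravel())
for k in["articulator","upper_hinge","upper_back","pin_head","incisal_table","latch_pivot","latch_knob","upper_cast","lower_cast","steel_bowl","tweezers","wax_block","marker","spatula"]:
    r=[]
    for n,f in F.items():
        p=place_of(f,k)
        if p: r.append(ray(f,p[0]["point"])); print(k,n,np.round(p[0]["point"],1),round(p[0]["conf"],2),end=" ")
    if len(r)==2: print(*tri(r))
    elif r: o,d=r[0]; print("z0",o-d*o[2]/d[2])
E
python3 a.py
```

```text
0.0 [ 0.2158 -0.6126  0.1955] [[ 0.9432  0.3323 -0.0006]
 [ 0.3323 -0.9432  0.0015]
 [-0.0001 -0.0016 -1.    ]] [ 0.3545 -0.1451  0.366 ]
scene [0.0633 0.483  0.7214]
side [0.1642 0.9705 0.7062]
articulator scene [258.3 191.1] 0.83 articulator side [261.4 199.8] 0.8 [ 0.5256 -0.0509  0.0271] [np.float64(0.002167862394725499), np.float64(0.002167862394725484)]
upper_hinge scene [248.3 174.1] 0.98 upper_hinge side [270.3 284.3] 0.18 [0.4201 0.1634 0.102 ] [np.float64(0.151333156955372), np.float64(0.15133315695537208)]
upper_back scene [245.4 155. ] 0.59 upper_back side [253.1 159.3] 0.97 [ 0.5357 -0.0056  0.1838] [np.float64(0.0026133341130601053), np.float64(0.002613334113060105)]
pin_head scene [248.2 144.4] 0.77 pin_head side [254.9 151.6] 0.89 [ 0.538  -0.0198  0.2042] [np.float64(0.0003494119187153081), np.float64(0.000349411918715368)]
incisal_table scene [265.4 168.3] 0.74 z0 [ 0.5998 -0.1654  0.    ]
latch_pivot scene [271.6 173.6] 0.7 latch_pivot side [274.  174.4] 0.94 [ 0.4856 -0.0521  0.1226] [np.float64(0.0020726112792594353), np.float64(0.0020726112792595064)]
latch_knob
[... 496 characters left out ...]
_bowl scene [339.3 187.8] 0.68 steel_bowl side [320.3 185.9] 0.72 [ 0.3785 -0.2499  0.0029] [np.float64(0.0001565316712795934), np.float64(0.00015653167127959792)]
tweezers scene [295.1 156.5] 0.46 tweezers side [270.9 177.7] 0.58 [ 0.584  -0.308  -0.0333] [np.float64(0.006670451382170383), np.float64(0.0066704513821704)]
wax_block scene [208.5 301.7] 0.88 wax_block side [272.5 282.4] 0.64 [0.3779 0.2712 0.0134] [np.float64(0.003870220346710664), np.float64(0.003870220346710568)]
marker scene [297.  213.9] 0.46 marker side [303.4 212.3] 0.62 [ 0.3968 -0.0725  0.0045] [np.float64(0.007734256199828369), np.float64(0.007734256199828368)]
spatula side [232.2 291.3] 0.63 z0 [0.4578 0.3261 0.    ]
```

```bash
python3 - <<'E'
import cv2,numpy as np
a=cv2.imread('pics/scene0.png')[110:260,190:320];b=cv2.imread('pics/side0.png')[110:260,190:320]
cv2.imwrite('pics/c0.png',np.hstack([cv2.resize(x,(400,462),interpolation=cv2.INTER_CUBIC) for x in(a,b)]))
E
```

```text
(no output)
```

View pics/c0.png

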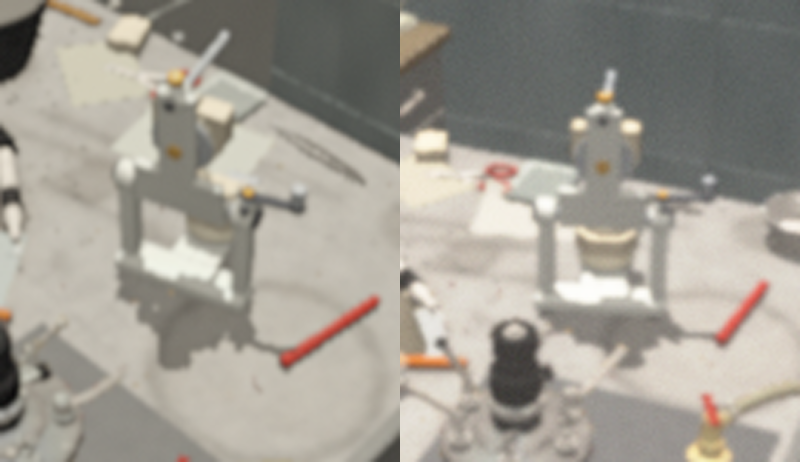

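View pics/scene0.png

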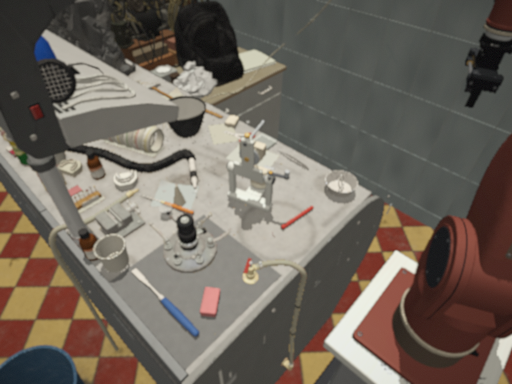

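```bash
cat > fit.py <<'E'
from h import *
from scipy.optimize import least_squares
def model(v):
    x,y,th,a,l,px,py=v; c,s=np.cos(th),np.sin(th); W=lambda p:np.array([x+c*p[0]-s*p[1],y+s*p[0]+c*p[1],p[2]])
    H=np.array([.045,0,.11]); u=np.array([-np.cos(a),0,np.sin(a)]); n=np.array([np.sin(a),0,np.cos(a)])
    return dict(articulator=W([0,0,0]),upper_hinge=W(H),upper_back=W(H+.085*u+.019*n),pin_head=W(H+.117*u+.028*n),
     incisal_table=W([-.072,0,.034]),latch_pivot=W([px,py,.131]),latch_knob=W([px-.043*np.sin(l),py+.043*np.cos(l),.145]))
def fit(obs,v0):  # obs: (frame,name,pix,weight)
    def res(v):
        M=model(v); r=[w*(proj(f,M[k])-p) for f,k,p,w in obs]
        return np.concatenate(r+[[(v[5]-.045)/.01,(v[6]-.053)/.005,(v[4]-.17)/.15]])
    r=least_squares(res,v0,loss="soft_l1"); return r.x,r
def observe(frames,names=None,mc=.3):
    o=[]
    for f in frames:
        for k in names or ["articulator","upper_hinge","upper_back","pin_head","incisal_table","latch_pivot","latch_knob"]:
            p=place_of(f,k)
            if p and p[0]["conf"]>mc: o.append((f,k,np.array(p[0]["point"]),p[0]["conf"]))
    return o
def wframe():
    s=ctrl.sense(); f=dict(vision.grab_frame("wrist")); M=np.array(f["mount"])
    T=np.eye(4);T[:3,:3]=s["tool_rot"];T[:3,3]=s["eef_pos"]; C=np.linalg.inv(T@M); f["R"],f["t"]=C[:3,:3],C[:3,3]; return f
E
python3 - <<'E'
from fit import *
o=[]
for i in range(2): o+=observe([vision.grab_frame(n) for n in("scene","side")])
for g in(1.0,1.6,2.2):
    v,r=fit(o,[.52,-.06,g,1.7,.15,.045,.053]); print(v,r.cost)
M=model(v)
for k,p in M.items(): print(k,p)
for f,k,p,w in o[-12:]: print(k,p,proj(f,M[k])-p,w)
print(np.array(vision.grab_frame("wrist")["mount"]))
E
```

```text
[ 0.5518 -0.0656  1.8788  1.5913  0.1607  0.048   0.0607] 144.48829233918366
[ 0.5518 -0.0656  1.8788  1.5913  0.1607  0.048   0.0607] 144.48829230265707
[ 0.5518 -0.0656  1.8788  1.5913  0.1607  0.048   0.0607] 144.48829230306902
articulator [ 0.5518 -0.0656  0.    ]
upper_hinge [ 0.5382 -0.0227  0.11  ]
upper_back [ 0.5319 -0.003   0.1946]
pin_head [0.5289 0.0062 0.2264]
incisal_table [ 0.5736 -0.1342  0.034 ]
latch_pivot [ 0.4794 -0.0383  0.131 ]
latch_knob [ 0.441  -0.0577  0.145 ]
upper_hinge [247.7 172.7] [ 1.1154 -0.0755] 0.76
upper_back [246.4 154.5] [-1.0742 -2.7657] 0.71
pin_head [243.5 141.7] [0.0075 1.6576] 0.7
incisal_table [264.9 169. ] [ 0.5963 -0.4669] 0.8
latch_pivot [268.5 175.3] [ 1.2057 -1.1946] 0.74
latch_knob [163.3 305.1] [ 123.3057 -131.8298] 0.5
articulator [255.9 200.8] [-1.1742  1.6559] 0.64
upper_hinge [255.  178.8] [-0.4883  0.7814] 0.67
upper_back [255.5 156. ] [-0.8669  1.2617] 0.83
pin_head [253.1 150.4] [ 1.5411 -1.856 ] 0.56
latch_pivot [274.8 175.2] [ 0.2435 -0.3174] 0.83
latch_knob [293.8 167.6] [-4.1539  2.7056] 0.54
[[-0.0003 -0.9643 -0.2646  0.0715]
 [ 1.     -0.0002 -0.0005 -0.    ]
 [ 0.0004 -0.2646  0.9643 -0.1887]
 [ 0.      0.      0.      1.    ]]
```

Request:
servo_tool(series=[[0,0,-0.06,0,0],[0,0,-0.13,0,0],[0.03,-0.03,-0.13,-0.1,0],[0.06,-0.065,-0.13,-0.2,0],[0.094,-0.101,-0.13,-0.3,0],[0.126,-0.135,-0.13,-0.4,0],[0.157,-0.169,-0.13,-0.5,0],[0.189,-0.202,-0.13,-0.6,0],[0.22,-0.236,-0.13,-0.7,0],[0.252,-0.27,-0.13,-0.8,0],[0.283,-0.304,-0.13,-0.9,0],[0.314,-0.337,-0.13,-1.0,0],[0.346,-0.371,-0.13,-1.1,0],[0.377,-0.405,-0.13,-1.2,0],[0.409,-0.438,-0.13,-1.3,0],[0.44,-0.472,-0.13,-1.4,0],[0.472,-0.506,-0.13,-1.5,0],[0.503,-0.54,-0.13,-1.54,0],[0.503,-0.54,-0.13,-1.54,0],[0.503,-0.54,-0.13,-1.54,0]])

```text
time: 5.65
eef_pos: [0.5109, 0.063, 0.3263]
tool_rot: [[-0.303, 0.953, -0.0], [0.953, 0.303, -0.0], [-0.0, -0.0, -1.0]]
wrist_force: [0.5, -0.9, 0.2]
grip_width: -0.0001
gripper_force: 0.0
```

```bash
cat > look.py <<'E'
from fit import *
import sys
tag=sys.argv[1]
s=ctrl.sense();print(s["time"],s["eef_pos"],np.array(s["tool_rot"]),s["wrist_force"],s["qpos"])
f=wframe(); cv2.imwrite(f"pics/w{tag}.png",f["pixels"])
o=[(a,b,c,d) for a,b,c,d in observe([f])]
for g in([1,3] if 0 else [1]):
    f2=wframe(); ow=o+observe([f2])
oc=observe([vision.grab_frame(n) for n in("scene","side")])
for nm,oo in(("w",ow),("all",[(a,b,c,d*1.) for a,b,c,d in ow]+oc)):
    v,r=fit(oo,[.55,-.065,1.88,1.6,.16,.048,.058]); print(nm,v,r.cost)
    M=model(v)
for k,p in M.items(): print(k,p)
for f,k,p,w in ow: print(k,p,proj(f,M[k])-p,round(w,2))
E
python3 look.py 1
```

```text
5.65 [0.5109 0.063  0.3263] [[-0.3028  0.9531 -0.0003]
 [ 0.9531  0.3028 -0.0003]
 [-0.0002 -0.0003 -1.    ]] [ 0.4514 -0.9121  0.2319] [ 0.4461  0.0601 -0.6817  1.5402  0.038   1.555   0.0723]
w [ 0.5496 -0.0676  1.8746  1.5924  0.17    0.0476  0.0541] 5.978175609708394
all [ 0.5499 -0.0667  1.8763  1.5977  0.1789  0.0466  0.0558] 21.405081931364794
articulator [ 0.5499 -0.0667  0.    ]
upper_hinge [ 0.5364 -0.0238  0.11  ]
upper_back [ 0.53   -0.0035  0.1945]
pin_head [0.527  0.0059 0.2262]
incisal_table [ 0.5716 -0.1354  0.034 ]
latch_pivot [ 0.4826 -0.0391  0.131 ]
latch_knob [ 0.4446 -0.0591  0.145 ]
articulator [255.2 226.2] [ 1.9962 -1.5887] 0.85
upper_hinge [257.2 223.9] [-0.1829  0.2771] 0.92
upper_back [256.3 233.8] [0.4847 0.4509] 0.71
articulator [259.1 227.1] [-1.9844 -2.5295] 0.95
upper_hinge [255.2 223.6] [1.7407 0.5319] 0.86
upper_back [256.7 236.4] [ 0.0194 -2.2054] 0.76
latch_pivot [217.5 228.3] [-0.6514  0.3733] 0.55
```

View pics/w1.png

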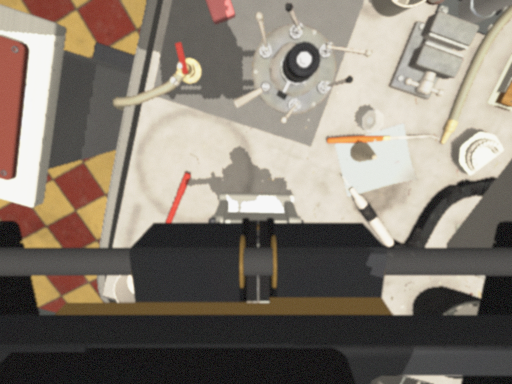

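Request:
servo_tool(series=[[0,0,0.04,0,0],[0,0,0.08,0,0],[0,0,0.12,0,0],[-0.015,0,0.12,0,0],[-0.03,0,0.12,0,0],[-0.042,0,0.12,0,0],[-0.042,0,0.12,0,0]])

```text
time: 8.12
eef_pos: [0.5246, 0.0219, 0.2073]
tool_rot: [[-0.301, 0.954, 0.001], [0.954, 0.301, -0.0], [-0.0, 0.001, -1.0]]
wrist_force: [0.3, 0.7, -0.6]
grip_width: 0.0007
gripper_force: 0.0
```

```bash
python3 - <<'E'
from h import *
s=ctrl.sense();print(s["wrist_force"],s["eef_pos"])
f=vision.grab_frame("side");g=vision.grab_frame("scene")
cv2.imwrite('pics/c2.png',np.hstack([cv2.resize(x["pixels"][60:230,180:320],(390,474),interpolation=cv2.INTER_CUBIC) for x in(g,f)]))
E
```

```text
[ 0.3129  0.7317 -0.5824] [0.5246 0.0219 0.2073]
```

View pics/c2.png

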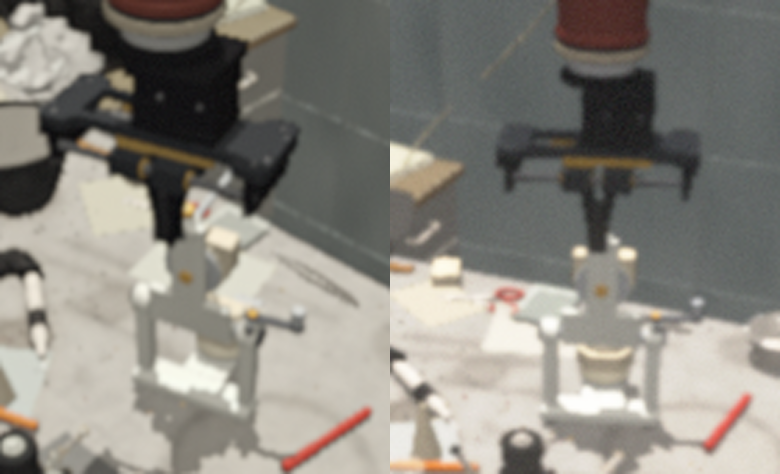

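Request:
servo_tool(series=[[-0.008,0,0,0,0],[-0.017,0,0,0,0],[-0.027,0,-0.001,0,0],[-0.037,0,-0.001,0,0],[-0.047,0,-0.001,0,0],[-0.056,0,0,0,0],[-0.063,0,0.002,0,0],[-0.07,0,0.004,0,0],[-0.077,0,0.006,0,0],[-0.084,0,0.009,0,0],[-0.09,0,0.013,0,0],[-0.096,0,0.017,0,0],[-0.102,0,0.022,0,0],[-0.108,0,0.027,0,0],[-0.113,0,0.032,0,0],[-0.117,0,0.037,0,0],[-0.117,0,0.037,0,0]])

```text
time: 10.35
eef_pos: [0.5588, -0.0882, 0.1686]
tool_rot: [[-0.303, 0.953, -0.001], [0.953, 0.303, 0.0], [0.001, -0.001, -1.0]]
wrist_force: [-0.6, -0.3, 0.1]
grip_width: 0.0008
gripper_force: 0.0
```

```bash
python3 - <<'E'
from h import *
s=ctrl.sense();print(s["wrist_force"],s["eef_pos"])
f=vision.grab_frame("side");g=vision.grab_frame("scene")
cv2.imwrite('pics/c3.png',np.hstack([cv2.resize(x["pixels"][80:230,190:320],(390,450),interpolation=cv2.INTER_CUBIC) for x in(g,f)]))
E
```

```text
[-0.5714 -0.2951  0.0709] [ 0.5588 -0.0882  0.1686]
```

View pics/c3.png

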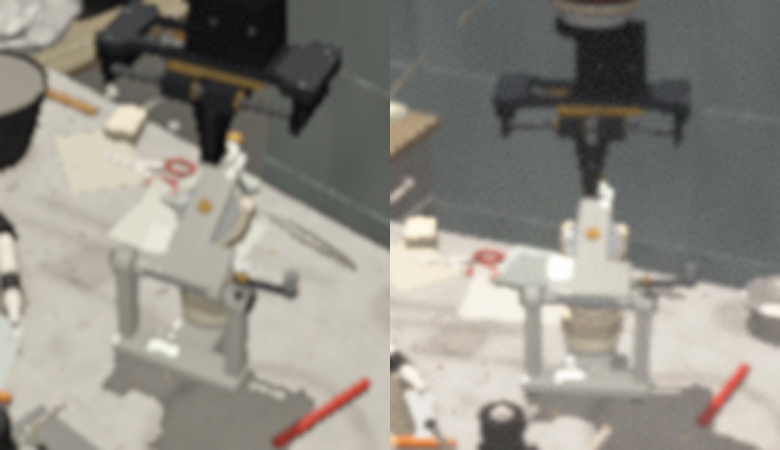

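Request:
servo_tool(series=[[-0.004,0,0.006,0,0],[-0.008,0,0.012,0,0],[-0.01,0,0.017,0,0],[-0.012,0,0.022,0,0],[-0.014,0,0.027,0,0],[-0.016,0,0.032,0,0],[-0.017,0,0.035,0,0],[-0.018,0,0.038,0,0],[-0.018,0,0.038,0,0]])

```text
time: 11.58
eef_pos: [0.5645, -0.1052, 0.1311]
tool_rot: [[-0.303, 0.953, -0.0], [0.953, 0.303, 0.0], [0.0, -0.0, -1.0]]
wrist_force: [-0.5, 0.0, -0.3]
grip_width: 0.0006
gripper_force: 0.2
```

Request:
servo_tool(series=[[0,0,0.001,0,0],[0,0,0.002,0,0],[0,0,0.002,0,0]])

```text
time: 11.95
eef_pos: [0.5647, -0.1052, 0.1294]
tool_rot: [[-0.303, 0.953, 0.0], [0.953, 0.303, 0.0], [-0.0, 0.0, -1.0]]
wrist_force: [-0.6, 0.5, -0.7]
grip_width: 0.0005
gripper_force: 0.2
```

Request:
servo_tool(series=[[0,0,0.001,0,0],[0,0,0.001,0,0],[0,0,0.002,0,0],[0,0,0.002,0,0]])

```text
time: 12.45
eef_pos: [0.5646, -0.1053, 0.1273]
tool_rot: [[-0.303, 0.953, -0.0], [0.953, 0.303, 0.0], [0.0, -0.0, -1.0]]
wrist_force: [0.7, -0.9, -0.3]
grip_width: 0.0005
gripper_force: 0.2
```

```bash
python3 - <<'E'
from fit import *
s=ctrl.sense();print(s["wrist_force"],s["eef_pos"])
f=vision.grab_frame("side");g=vision.grab_frame("scene")
cv2.imwrite('pics/c4.png',np.hstack([cv2.resize(x["pixels"][110:230,200:304],(390,450),interpolation=cv2.INTER_CUBIC) for x in(g,f)]))
o=observe([g,f]); v,r=fit(o,[.55,-.0667,1.876,.1,.18,.047,.056]); print(v,r.cost)
for a,b,c,d in o: print(b,c,proj(a,model(v)[b])-c,d)
E
```

```text
[ 0.7276 -0.8665 -0.2833] [ 0.5646 -0.1053  0.1273]
[ 0.5476 -0.0639  1.9267  0.2653  0.205   0.0467  0.0614] 8.175931258257618
articulator [253.  192.4] [2.8727 0.0682] 0.82
upper_hinge [249.6 172.1] [0.6622 1.7903] 0.81
upper_back [263.7 146. ] [-2.2594 -0.5956] 0.85
pin_head [265.3 134.7] [ 0.1671 -0.0948] 0.72
incisal_table [264.4 169.7] [ 0.7106 -0.581 ] 0.84
latch_pivot [274.5 175. ] [-2.2899 -0.4844] 0.8
latch_knob [287.5 172.3] [1.933  0.3745] 0.42
articulator [257.4 202.5] [-1.6502  0.4949] 0.55
upper_hinge [256.2 179.6] [0.1339 0.539 ] 0.8
upper_back [257.7 156.8] [-0.801  -0.2231] 0.76
pin_head [256.4 146.3] [0.7125 1.4081] 0.72
latch_pivot [276.9 175.4] [ 0.3011 -0.6374] 0.91
latch_knob [292.2 168.4] [-0.7022  1.1663] 0.57
```

View pics/c4.png

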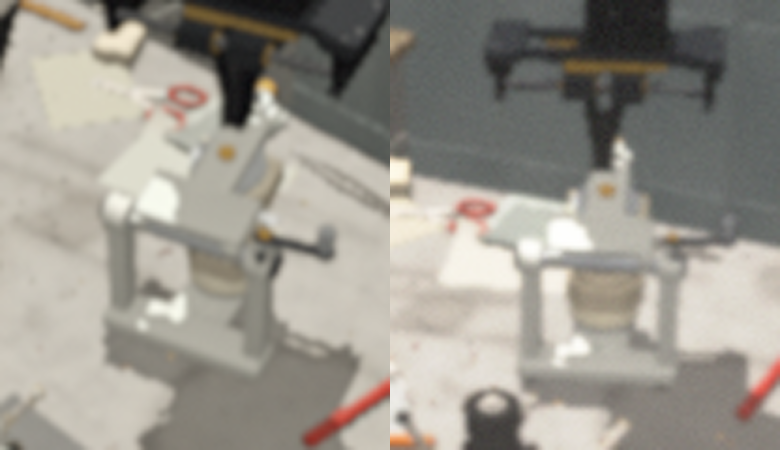

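```bash
python3 - <<'E'
from fit import *
g=vision.grab_frame("scene");f=vision.grab_frame("side")
P={"cap0":((247.2,135),(256.3,141.5)),"scr0":((246.5,159.7),(255.6,164.3)),"piv0":((270.3,172.7),(275.1,173.4)),
"cap4":((270.7,133.5),(260.8,148.7)),"scr4":((260.5,150.8),(257.6,160.1)),"piv4":((270.4,171.9),(274.7,174))}
for k,(a,b) in P.items(): print(k,*tri([ray(g,a),ray(f,b)]))
s=ctrl.sense(); print("tip px",proj(g,s["eef_pos"]),proj(f,s["eef_pos"]))
# orange blobs at the present
for n,x in(("scene",g),("side",f)):
    h=cv2.cvtColor(x["pixels"],cv2.COLOR_BGR2HSV)[110:230,200:304]
    m=((h[...,0]>8)&(h[...,0]<28)&(h[...,1]>110)&(h[...,2]>90)).astype(np.uint8)
    c=cv2.connectedComponentsWithStats(m)
    print(n,[(c[2][i][4],(c[3][i]+[200,110]).round(1)) for i in range(1,c[0]) if c[2][i][4]>2])
E
```

```text
cap0 [ 0.5299 -0.0077  0.2424] [np.float64(0.00041196053756208535), np.float64(0.0004119605375621634)]
scr0 [ 0.528  -0.0028  0.1724] [np.float64(0.000564224319991375), np.float64(0.0005642243199914112)]
piv0 [ 0.48   -0.0407  0.1343] [np.float64(0.0003727734391310037), np.float64(0.00037277343913096067)]
cap4 [ 0.5657 -0.1416  0.1587] [np.float64(0.0031259304812411076), np.float64(0.0031259304812412086)]
scr4 [ 0.5506 -0.0806  0.1452] [np.float64(0.0010374682677787778), np.float64(0.001037468267778676)]
piv4 [ 0.4838 -0.0467  0.1295] [np.float64(0.0008025134760012042), np.float64(0.0008025134760011351)]
tip px [262.3339 149.472 ] [256.2839 161.4222]
scene [(np.int32(19), array([212.9, 113.3])), (np.int32(63), array([262.3, 115.7])), (np.int32(7), array([271.3, 132. ])), (np.int32(6), array([260. , 150.5])), (np.int32(7), array([270. , 172.3]))]
side [(np.int32(51), array([257.8, 127.3])), (np.int32(3), array([257.3, 160.3])), (np.int32(16), array([202.4, 227.1]))]
```

```bash
python3 - <<'E'
from fit import *
g=vision.grab_frame("scene");f=vision.grab_frame("side")
for X in([.5246,.0219,.2073],[.5588,-.0882,.1686]): print(proj(g,X),proj(f,X))
s=ctrl.sense(); print(s["torque"],s["wrist_force"],s["joint_torque"],s["qpos"])
cv2.imwrite('pics/c5.png',np.hstack([cv2.resize(x["pixels"][115:195,c:c+55],(400,582),interpolation=cv2.INTER_CUBIC) for x,c in((g,235),(f,230))]))
E
```

```text
[240.2684 153.471 ] [253.9188 157.2454]
[260.1997 140.9155] [256.349  152.0677]
[-0.0421 -0.1467  0.0055] [ 0.2963 -0.3695 -0.5088] [ -0.0691 -54.0783  -5.4395 -37.8069  -0.093    0.0863  -0.0006] [ 0.5821  0.2779 -0.5582  1.7185  0.1572  1.19    0.2905]
```

View pics/c5.png

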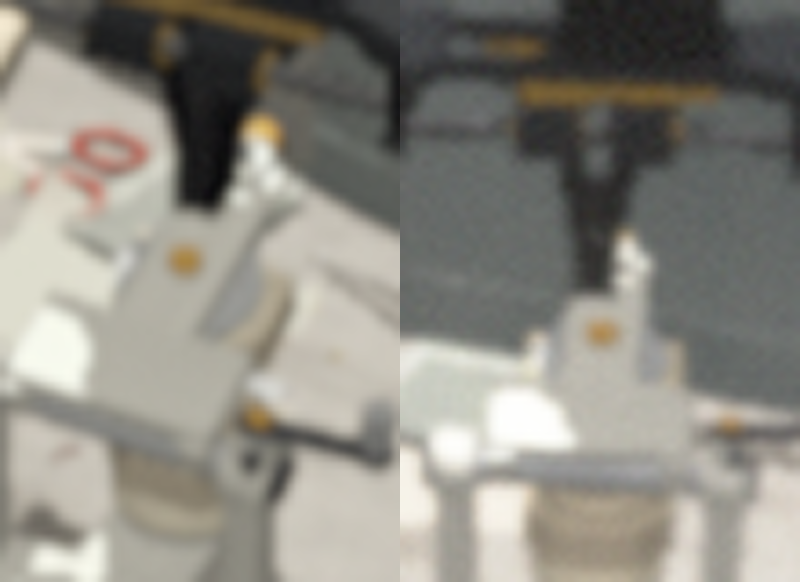

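Request:
servo_tool(series=[[0,0,-0.005,0,0],[0,0,-0.01,0,0],[0,0,-0.02,0,0],[0,0,-0.02,0,0]])

```text
time: 13.95
eef_pos: [0.5653, -0.1053, 0.1486]
tool_rot: [[-0.303, 0.953, 0.002], [0.953, 0.303, -0.0], [-0.001, 0.002, -1.0]]
wrist_force: [0.6, 0.1, 1.0]
grip_width: 0.0005
gripper_force: 0.0
```

Request:
servo_tool(series=[[0,0,-0.03,0,0],[0,0,-0.06,0,0],[0.05,0,-0.1,0,0],[0.1,0,-0.12,0,0],[0.1,0,-0.12,0,0],[0.1,0,-0.12,0,0]])

```text
time: 14.7
eef_pos: [0.5343, -0.0106, 0.2671]
tool_rot: [[-0.303, 0.953, -0.0], [0.953, 0.303, -0.001], [-0.001, -0.0, -1.0]]
wrist_force: [-0.3, -0.6, -1.0]
grip_width: 0.0005
gripper_force: 0.0
```

```bash
python3 - <<'E'
from fit import *
s=ctrl.sense();print(s["time"],s["eef_pos"],s["wrist_force"])
g=vision.grab_frame("scene");f=vision.grab_frame("side")
S=8
ims=[cv2.resize(x["pixels"][r:r+75,c:c+50],(400,600),interpolation=cv2.INTER_CUBIC) for x,c,r in((g,225,100),(f,230,110))]
for im,x,c,r in((ims[0],g,225,100),(ims[1],f,230,110)):
    p=(proj(x,s["eef_pos"])-[c,r]+.5)*S; print(p); cv2.circle(im,tuple(int(q) for q in p),5,(0,255,0),1)
cv2.imwrite('pics/c6.png',np.hstack(ims))
o=observe([g,f]); v,r=fit(o,[.55,-.0667,1.876,.1,.18,.047,.056]); print(v,r.cost)
E
```

```text
14.7 [ 0.5343 -0.0106  0.2671] [-0.3153 -0.5948 -0.9691]
[178.6018 204.6396]
[206.7299 184.4945]
[ 0.5468 -0.0662  1.9202  0.3349  0.1245  0.0398  0.0568] 12.893805932427199
```

View pics/c6.png

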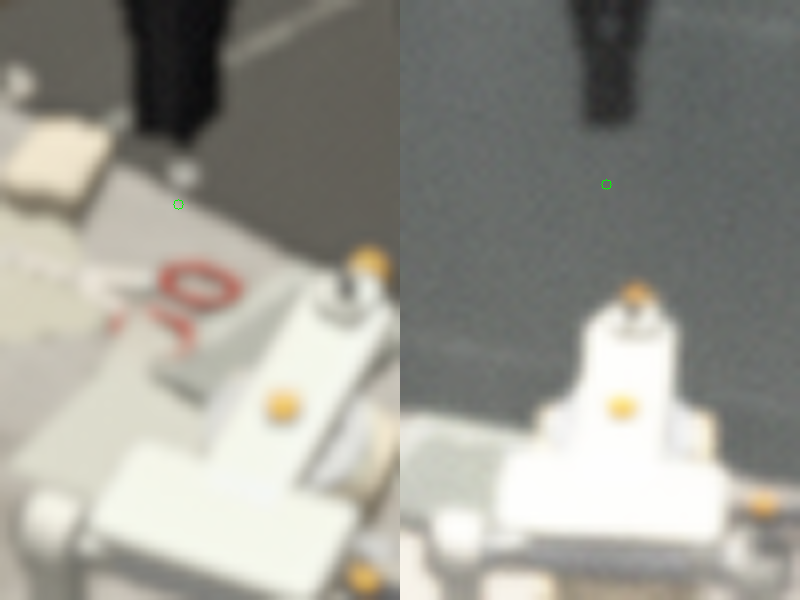

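Request:
servo_tool(series=[[-0.05,-0.005,0.02,0,0],[-0.096,-0.005,0.05,0,0],[-0.096,-0.005,0.09,0,0],[-0.096,-0.005,0.115,0,0],[-0.096,-0.005,0.12,0,0],[-0.096,-0.005,0.125,0,0],[-0.097,-0.005,0.13,0,0],[-0.097,-0.005,0.135,0,0],[-0.098,-0.005,0.14,0,0],[-0.098,-0.005,0.144,0,0],[-0.098,-0.005,0.147,0,0],[-0.098,-0.005,0.147,0,0]])

```text
time: 17.0
eef_pos: [0.5591, -0.1048, 0.1201]
tool_rot: [[-0.303, 0.953, -0.0], [0.953, 0.303, 0.0], [0.0, -0.0, -1.0]]
wrist_force: [-0.3, 0.0, 0.9]
grip_width: 0.0005
gripper_force: 0.0
```

Request:
servo_tool(series=[[0,0,0.001,0,0],[0,0,0.002,0,0],[0,0,0.003,0,0],[0,0,0.003,0,0]])

```text
time: 17.5
eef_pos: [0.5592, -0.1048, 0.1173]
tool_rot: [[-0.303, 0.953, -0.0], [0.953, 0.303, 0.0], [0.0, -0.0, -1.0]]
wrist_force: [-0.5, 0.4, 0.3]
grip_width: 0.0002
gripper_force: 0.1
```

Request:
servo_tool(series=[[0,0,0.001,0,0],[0,0,0.002,0,0],[0,0,0.003,0,0],[0,0,0.003,0,0]])

```text
time: 18.0
eef_pos: [0.5591, -0.1048, 0.1142]
tool_rot: [[-0.303, 0.953, -0.0], [0.953, 0.303, 0.0], [0.0, -0.0, -1.0]]
wrist_force: [0.1, -0.4, 0.2]
grip_width: 0.0004
gripper_force: 0.1
```

Request:
servo_tool(series=[[0,0,0.001,0,0],[0,0,0.002,0,0],[0,0,0.002,0,0]])

```text
time: 18.38
eef_pos: [0.5592, -0.1048, 0.1123]
tool_rot: [[-0.303, 0.953, -0.0], [0.953, 0.303, 0.0], [0.0, -0.0, -1.0]]
wrist_force: [-1.0, -0.2, 0.6]
grip_width: 0.0006
gripper_force: 0.1
```

Request:
servo_tool(series=[[0,0,0.001,0,0],[0,0,0.002,0,0],[0,0,0.002,0,0]])

```text
time: 18.75
eef_pos: [0.5592, -0.1048, 0.1102]
tool_rot: [[-0.303, 0.953, -0.0], [0.953, 0.303, 0.0], [0.0, -0.0, -1.0]]
wrist_force: [-0.6, -0.5, 0.5]
grip_width: 0.0004
gripper_force: 0.1
```

```bash
cat > blob.py <<'E'
from fit import *
def blobs(x):
    h=cv2.cvtColor(cv2.resize(x["pixels"][100:200,230:304],None,fx=4,fy=4,interpolation=cv2.INTER_CUBIC),cv2.COLOR_BGR2HSV)
    m=((h[...,0]>8)&(h[...,0]<26)&(h[...,1]>90)&(h[...,2]>80)).astype(np.uint8)
    c=cv2.connectedComponentsWithStats(m)
    return [(int(c[2][i][4]),(c[3][i]/4+[230,100]-.375).round(1)) for i in range(1,c[0]) if c[2][i][4]>40]
if __name__=="__main__":
    for n in("scene","side"):
        x=vision.grab_frame(n); cv2.imwrite(f"pics/b_{n}.png",x["pixels"]); print(n,blobs(x))
    s=ctrl.sense();print(s["time"],s["wrist_force"])
E
python3 blob.py
```

```text
scene [(117, array([253.5, 108.9])), (1323, array([263.7, 122.4])), (66, array([272.3, 129.4])), (125, array([271.2, 136.8])), (140, array([260.8, 152. ])), (160, array([270. , 172.1]))]
side [(146, array([247.2, 126.5])), (1124, array([259.8, 133.1])), (87, array([257.4, 162.2]))]
18.85 [-0.4425 -0.0934  1.1635]
```

```bash
python3 - <<'E'
from fit import *
F=[vision.grab_frame(n) for n in("scene","side")]
for nm,(x,y,th) in dict(A=(.5499,-.0667,1.8763)).items():
  c,s=np.cos(th),np.sin(th)
  for a in(0,.05,.1,.2,.3,1.6):
    u=np.array([-np.cos(a),0,np.sin(a)]); n=np.array([np.sin(a),0,np.cos(a)]); r=[]
    for R,o in((.065,.022),(.136,.013)):
      p=np.array([.045,0,.11])+R*u+o*n; w=np.array([x+c*p[0],y+s*p[0],p[2]])
      r+=[proj(f,w).round(1) for f in F]
    print(a,*r)
E
```

```text
0 [260.  152.6] [256.7 163.2] [270.2 141.4] [257.9 155.8]
0.05 [259.9 151.9] [256.7 162.4] [270.2 139.7] [258.  154.1]
0.1 [259.7 151.3] [256.7 161.7] [270.1 138. ] [258.  152.3]
0.2 [259.3 150.1] [256.7 160.4] [269.9 134.7] [258.  149.1]
0.3 [258.7 149.2] [256.6 159.3] [269.4 131.8] [258.1 146. ]
1.6 [245.6 159. ] [255.1 164.1] [246.8 133.8] [255.8 140.3]
```

Request:
servo_tool(series=[[0,0,0.001,0,0],[0,0,0.002,0,0],[0,0,0.003,0,0],[0,0,0.003,0,0]])

```text
time: 19.45
eef_pos: [0.5592, -0.1048, 0.1073]
tool_rot: [[-0.303, 0.953, -0.0], [0.953, 0.303, 0.0], [0.0, -0.0, -1.0]]
wrist_force: [0.2, -0.5, 0.4]
grip_width: 0.0003
gripper_force: 0.0
```

Request:
servo_tool(series=[[0,0,0.001,0,0],[0,0,0.002,0,0],[0,0,0.002,0,0]])

```text
time: 19.82
eef_pos: [0.5592, -0.1048, 0.1052]
tool_rot: [[-0.303, 0.953, -0.0], [0.953, 0.303, 0.0], [0.0, -0.0, -1.0]]
wrist_force: [0.1, -0.2, 0.2]
grip_width: 0.0009
gripper_force: 0.0
```

Request:
servo_tool(series=[[0,0,0.001,0,0],[0,0,0.002,0,0],[0,0,0.002,0,0]])

```text
time: 20.2
eef_pos: [0.5593, -0.1048, 0.1033]
tool_rot: [[-0.303, 0.953, -0.0], [0.953, 0.303, 0.0], [0.0, 0.0, -1.0]]
wrist_force: [0.4, 0.2, 0.1]
grip_width: 0.0008
gripper_force: 0.3
```

```bash
python3 blob.py
```

```text
scene [(113, array([253.2, 111.2])), (1315, array([263.8, 124.8])), (92, array([272. , 132.2])), (199, array([261.2, 152.5])), (161, array([270. , 172.1]))]
side [(184, array([247.3, 128.6])), (1155, array([259.7, 135.2])), (104, array([257.4, 163. ]))]
20.3 [ 0.1036 -0.3133  1.2057]
```

Request:
servo_tool(series=[[0,0,0.001,0,0],[0,0,0.002,0,0],[0,0,0.002,0,0]])

```text
time: 20.68
eef_pos: [0.5594, -0.1049, 0.1031]
tool_rot: [[-0.303, 0.953, 0.001], [0.953, 0.303, -0.001], [-0.001, 0.0, -1.0]]
wrist_force: [-6.6, 0.3, 15.8]
grip_width: 0.0005
gripper_force: 8.2
```

Request:
servo_tool(series=[[0,0,0.001,0,0],[0,0,0.002,0,0],[0,0,0.002,0,0]])

```text
time: 21.05
eef_pos: [0.5602, -0.1049, 0.103]
tool_rot: [[-0.303, 0.953, 0.002], [0.953, 0.303, -0.002], [-0.002, 0.002, -1.0]]
wrist_force: [-11.4, 0.7, 31.8]
grip_width: 0.0008
gripper_force: 15.6
```

```bash
python3 blob.py
```

```text
scene [(118, array([252.9, 111. ])), (1286, array([263.6, 124.8])), (86, array([271.7, 133. ])), (206, array([261.1, 152.3])), (169, array([269.7, 171.7]))]
side [(170, array([246.8, 128.7])), (1124, array([259.1, 135.3])), (126, array([257.2, 162.9]))]
21.15 [-11.8481   0.2726  31.0495]
```

Request:
servo_tool(series=[[0,0,-0.003,0,0],[0,0,-0.006,0,0],[0,0,-0.02,0,0],[0,0,-0.06,0,0],[0,-0.03,-0.11,0,0],[0.005,-0.06,-0.15,0,0],[0.005,-0.09,-0.15,0,0],[0.005,-0.09,-0.15,0,0],[0.005,-0.09,-0.15,0,0]])

```text
time: 22.28
eef_pos: [0.4723, -0.1271, 0.2496]
tool_rot: [[-0.303, 0.953, 0.0], [0.953, 0.303, 0.0], [-0.0, 0.0, -1.0]]
wrist_force: [0.7, 0.2, -0.4]
grip_width: 0.0004
gripper_force: 0.0
```

```bash
python3 blob.py; sed -i 's/\[1.*1.6,.16.*\]); print(nm/[.55,-.067,1.876,.02,.18,.047,.056]); print(nm/; s/1.88,1.6,.16,.048,.058/1.876,.02,.18,.047,.056/' look.py; python3 look.py 2
```

```text
scene [(70, array([260.9, 153.3])), (166, array([269.9, 172. ]))]
side []
22.375 [0.7084 0.1868 0.4233]
22.375 [ 0.4725 -0.1268  0.2491] [[-0.304   0.9527 -0.0004]
 [ 0.9527  0.304   0.0008]
 [ 0.0009 -0.0001 -1.    ]] [0.7084 0.1868 0.4233] [ 0.7086  0.0078 -0.5338  1.7377  0.0033  1.3977  0.4832]
w [ 0.5492 -0.0694  1.8599 -0.034   0.0101  0.0448  0.0576] 8.797937771616013
all [ 0.5494 -0.0691  1.8598 -0.023   0.012   0.0446  0.0586] 19.531849855063395
articulator [ 0.5494 -0.0691  0.    ]
upper_hinge [ 0.5365 -0.026   0.11  ]
upper_back [ 0.5609 -0.1079  0.127 ]
pin_head [ 0.5701 -0.1387  0.1353]
incisal_table [ 0.5699 -0.1381  0.034 ]
latch_pivot [ 0.4805 -0.043   0.131 ]
latch_knob [ 0.4394 -0.0558  0.145 ]
articulator [320.9 137.6] [-0.4153  0.3787] 0.9
upper_hinge [344.5 102.3] [0.2426 2.5018] 0.73
upper_back [343.2 186. ] [-1.6739  0.5883] 0.58
pin_head [338.7 218. ] [ 2.1119 -0.7846] 0.65
incisal_table [323.3 191.2] [-1.7651  0.4604] 0.59
latch_pivot [291.8 103.6] [0.0095 0.1042] 0.79
latch_knob [249.9 102.8] [-1.7828  0.2762] 0.79
articulator [321.7 137.9] [-0.8408 -0.2997] 0.87
upper_hinge [342.9 104. ] [2.3271 0.329 ] 0.58
upper_back [341.1 187.9] [ 0.9515 -1.759 ] 0.73
pin_head [340.4 217.7] [ 0.9556 -0.9303] 0.96
incisal_table [321.6 191.7] [ 0.3558 -0.4171] 0.64
latch_pivot [295.8 104.2] [-3.4883 -0.9406] 0.57
latch_knob [247.  102.8] [ 1.6353 -0.144 ] 0.85
```

View pics/w2.png

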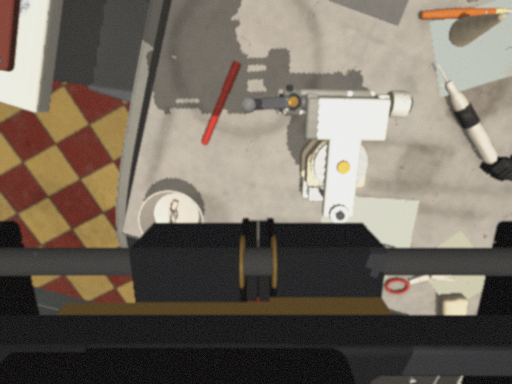

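Request:
servo_tool(series=[[0.04,-0.001,0,0.1,0],[0.08,-0.002,0,0.2,0],[0.11,-0.003,0,0.3,0],[0.11,-0.003,0.04,0.35,0],[0.11,-0.003,0.08,0.35,0],[0.11,-0.003,0.115,0.35,0],[0.11,-0.003,0.135,0.35,0],[0.11,-0.003,0.135,0.35,0],[0.11,-0.003,0.135,0.35,0]])

```text
time: 25.1
eef_pos: [0.4363, -0.0234, 0.1153]
tool_rot: [[0.042, 0.999, 0.001], [0.999, -0.042, -0.0], [-0.0, 0.001, -1.0]]
wrist_force: [0.4, -0.1, -0.6]
grip_width: 0.0005
gripper_force: 0.0
```

```bash
python3 - <<'E'
from fit import *
s=ctrl.sense(); R=np.array(s["tool_rot"]); e=s["eef_pos"]; print(s["time"],e,R[:,0],s["qpos"],s["wrist_force"])
th=1.86; ex=np.array([np.cos(th),np.sin(th)]); ey=np.array([-ex[1],ex[0]]); P=np.array([.4805,-.043])
for l in list(np.arange(0,2.2,.15))+[2.2,2.3,2.35]:
    C=P+.039*(-np.sin(l)*ex+np.cos(l)*ey)-.017*(-np.cos(l)*ex-np.sin(l)*ey)
    d=R.T@np.array([*(C-e[:2]),0]); print(round(l,2),d[:2].round(4),C,round(float(np.hypot(*C)),3))
f=vision.grab_frame("side");g=vision.grab_frame("scene")
print([place_of(x,"latch_knob")[:1] for x in(g,f)])
E
```

```text
25.1 [ 0.4363 -0.0234  0.1153] [ 0.0419  0.9991 -0.    ] [ 0.6326 -0.0091 -0.6668  2.0326 -0.0062  1.1151 -0.0734] [ 0.4152 -0.1393 -0.6191]
0.0 [-0.0143  0.0025] [ 0.4383 -0.0378] 0.44
0.15 [-0.0207  0.0025] [ 0.438  -0.0442] 0.44
0.3 [-0.027   0.0034] [ 0.4386 -0.0505] 0.442
0.45 [-0.0331  0.0053] [ 0.4402 -0.0567] 0.444
0.6 [-0.0389  0.008 ] [ 0.4427 -0.0626] 0.447
0.75 [-0.0441  0.0116] [ 0.4461 -0.068 ] 0.451
0.9 [-0.0488  0.0159] [ 0.4502 -0.0729] 0.456
1.05 [-0.0528  0.0209] [ 0.455  -0.0771] 0.461
1.2 [-0.056   0.0264] [ 0.4604 -0.0805] 0.467
1.35 [-0.0584  0.0323] [ 0.4662 -0.0831] 0.474
1.5 [-0.0598  0.0386] [ 0.4724 -0.0848] 0.48
1.65 [-0.0603  0.0449] [ 0.4787 -0.0855] 0.486
1.8 [-0.0598  0.0513] [ 0.4851 -0.0853] 0.493
1.95 [-0.0584  0.0575] [ 0.4913 -0.0841] 0.498
2.1 [-0.056   0.0634] [ 0.4974 -0.0821] 0.504
2.2 [-0.054   0.0672] [ 0.5012 -0.0802] 0.508
2.3 [-0.0516  0.0707] [ 0.5048 -0.0779] 0.511
2.35 [-0.0503  0.0723] [ 0.5065 -0.0767] 0.512
[[{'point': [261.5, 177.1], 'conf': 0.74}], [{'point': [292.9, 170.2], 'conf': 0.5}]]
```

Request:
servo_tool(series=[[-0.008,0.001,0,0,0],[-0.014,0.002,0,0,0],[-0.021,0.0025,0,-0.15,0],[-0.027,0.0035,0,-0.3,0],[-0.033,0.0055,0,-0.45,0],[-0.039,0.008,0,-0.6,0],[-0.044,0.0115,0,-0.75,0],[-0.049,0.016,0,-0.9,0],[-0.053,0.021,0,-1.05,0],[-0.056,0.0265,0,-1.2,0],[-0.0585,0.0325,0,-1.35,0],[-0.06,0.0385,0,-1.5,0],[-0.0605,0.045,0,-1.65,0],[-0.06,0.0515,0,-1.8,0],[-0.0585,0.0575,0,-1.95,0],[-0.0585,0.0575,0,-1.95,0]])

```text
time: 27.3
eef_pos: [0.4909, -0.0847, 0.1142]
tool_rot: [[-0.944, -0.33, -0.0], [-0.33, 0.944, 0.0], [0.0, 0.001, -1.0]]
wrist_force: [-0.3, 0.3, -0.6]
grip_width: 0.0003
gripper_force: 0.0
```

```bash
cat > t.py <<'E'
from fit import *
s=ctrl.sense(); R=np.array(s["tool_rot"]); e=s["eef_pos"]; print(s["time"],e,R[:,0],s["qpos"],s["wrist_force"])
th=1.86; ex=np.array([np.cos(th),np.sin(th)]); ey=np.array([-ex[1],ex[0]]); P=np.array([.4805,-.043])
for l in (1.95,2,2.05,2.1,2.15,2.2,2.25,2.3,2.35):
    C=P+.039*(-np.sin(l)*ex+np.cos(l)*ey)-.017*(-np.cos(l)*ex-np.sin(l)*ey)
    d=R.T@np.array([*(C-e[:2]),0]); print(round(l,2),d[:2].round(4))
f=vision.grab_frame("side");g=vision.grab_frame("scene")
for k in("latch_pivot","latch_knob"):
    q=[place_of(x,k) for x in(g,f)]; print(k,q)
    if all(q): print(tri([ray(x,y[0]["point"]) for x,y in zip((g,f),q)]))
cv2.imwrite('pics/c7.png',np.hstack([cv2.resize(x["pixels"][115:195,240:295],(400,582),interpolation=cv2.INTER_CUBIC) for x in(g,f)]))
E
python3 t.py
```

```text
27.3 [ 0.4909 -0.0847  0.1142] [-0.9441 -0.3296  0.0001] [ 0.7069  0.1408 -0.6665  1.9037  0.0956  1.129   1.9108] [-0.251   0.2829 -0.6044]
1.95 [-0.0006  0.0004]
2 [-0.0027  0.0003]
2.05 [-0.0049  0.0002]
2.1 [-0.007   0.0003]
2.15 [-0.0091  0.0006]
2.2 [-0.0112  0.0009]
2.25 [-0.0133  0.0013]
2.3 [-0.0154  0.0018]
2.35 [-0.0174  0.0024]
latch_pivot [[{'point': [273.4, 172.5], 'conf': 0.93}], [{'point': [273.9, 177.1], 'conf': 0.64}]]
(array([ 0.4947, -0.0738,  0.1031]), [np.float64(0.0012164800921451461), np.float64(0.001216480092145131)])
latch_knob [[{'point': [274.6, 160.0], 'conf': 0.5}], [{'point': [273.1, 161.4], 'conf': 0.47}]]
(array([ 0.4952, -0.0713,  0.1537]), [np.float64(0.004029080159745631), np.float64(0.004029080159745797)])
```

View pics/c7.png

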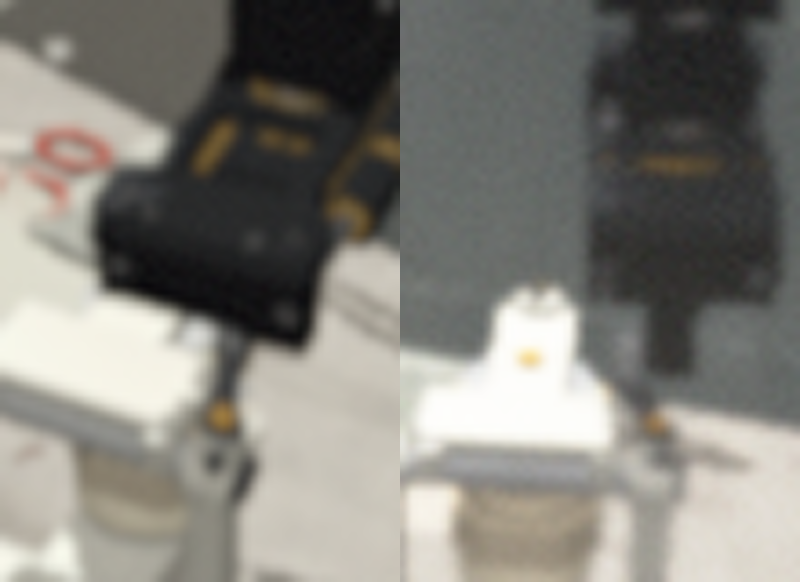

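Request:
servo_tool(series=[[-0.004,0,0,-0.1,0],[-0.008,0,0,-0.2,0],[-0.011,0.001,0,-0.25,0],[-0.013,0.001,0,-0.3,0],[-0.013,0.001,0,-0.3,0]])

```text
time: 28.22
eef_pos: [0.5025, -0.0791, 0.1143]
tool_rot: [[-0.804, -0.594, -0.0], [-0.594, 0.804, -0.0], [0.0, 0.0, -1.0]]
wrist_force: [-0.3, 0.5, 0.7]
grip_width: 0.0002
gripper_force: 0.3
```

Request:
servo_tool(series=[[-0.001,0,0,0,0],[-0.002,0,0,0,0],[-0.002,0,0,0,0]])

```text
time: 28.6
eef_pos: [0.5035, -0.0784, 0.1141]
tool_rot: [[-0.804, -0.594, -0.002], [-0.594, 0.804, -0.001], [0.002, 0.001, -1.0]]
wrist_force: [-4.4, -2.2, 2.4]
grip_width: 0.0004
gripper_force: 2.6
```

Request:
servo_tool(series=[[0.004,0,0,0,0],[0.01,0,0,0,0],[0.01,0,-0.03,0,0],[0.01,0,-0.08,0,0],[-0.03,0,-0.13,0,0],[-0.08,0,-0.13,0,0],[-0.09,0,-0.13,0,0],[-0.09,0,-0.13,0,0],[-0.09,0,-0.13,0,0]])

```text
time: 29.72
eef_pos: [0.5758, -0.0255, 0.2441]
tool_rot: [[-0.804, -0.594, -0.001], [-0.594, 0.804, -0.001], [0.001, -0.0, -1.0]]
wrist_force: [-0.1, -0.3, -1.0]
grip_width: 0.0003
gripper_force: 0.0
```

```bash
sed -i 's/-.17)\/.15/-2.2)\/1.0/' fit.py; sed -i 's/.02,.18,.047/.02,2.2,.047/' look.py; python3 look.py 3
```

```text
29.725 [ 0.5758 -0.0255  0.2441] [[-0.8045 -0.594  -0.0007]
 [-0.594   0.8045 -0.0007]
 [ 0.001  -0.0001 -1.    ]] [-0.0926 -0.2508 -1.0096] [ 0.5998  0.2392 -0.7501  1.5452  0.1646  1.4226  2.0462]
w [ 0.547  -0.068   1.8441  0.1093  2.1581  0.0458  0.0568] 15.09342865714296
all [ 0.5472 -0.0675  1.8589 -0.0028  2.1445  0.0463  0.0566] 31.50735010780603
articulator [ 0.5472 -0.0675  0.    ]
upper_hinge [ 0.5344 -0.0244  0.11  ]
upper_back [ 0.5586 -0.1059  0.1288]
pin_head [ 0.5677 -0.1366  0.1377]
incisal_table [ 0.5676 -0.1365  0.034 ]
latch_pivot [ 0.4798 -0.0392  0.131 ]
latch_knob [ 0.5124 -0.0672  0.145 ]
articulator [249.1 128.1] [-3.4234 -0.9413] 0.79
upper_hinge [279.3 146. ] [1.5387 1.3469] 0.61
upper_back [201.8 124.7] [ 1.0996 -4.0987] 0.67
pin_head [170.6 108.5] [-1.2517  0.7649] 0.96
incisal_table [193.3 107.4] [-0.9581  1.9709] 0.64
latch_pivot [303.8  95.8] [ 0.8884 -0.2306] 0.95
latch_knob [263.3 105.2] [-1.5741  0.517 ] 0.78
articulator [248.2 128.1] [-2.7052 -1.9111] 0.71
upper_hinge [278.3 143.4] [2.2787 2.804 ] 0.75
upper_back [202.  120.8] [ 0.6288 -1.4897] 0.88
pin_head [167.6 108.5] [ 1.4657 -0.5974] 0.58
incisal_table [193.6 105. ] [-1.4587  3.2816] 0.77
latch_pivot [304.8  94.3] [-0.353   0.0255] 0.87
latch_knob [260.6 105.1] [ 0.8558 -0.6963] 0.69
```

View pics/w3.png

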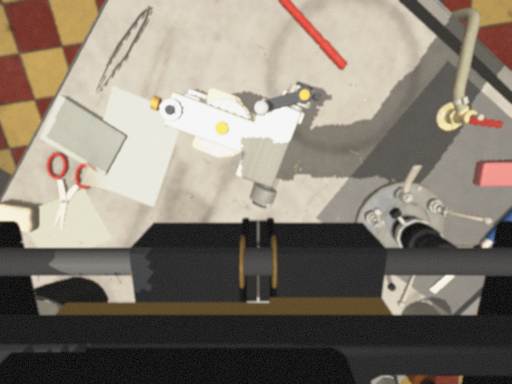

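```bash
python3 -c "
from cell import order
print(order.job_done())"
```

```text
the job is handed in; nothing more can be done
None
```

The arm is closed with its pin on the table, and the latch knob was pushed until it met a firm stop (camera fit about 2.15 of 2.2 rad). The articulator moved only about 2 mm, and I handed the job in at about 30 s; the hand-in returned no verdict.

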